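# Unstack a returned shaft-clamp kit

## Robot

A 6-joint arm with a two-finger parallel gripper is mounted at the origin on the work surface. World frame = base frame: x ahead of the robot, y to its left, z up, the work surface at z = 0. Lengths are in m, angles in rad, forces in N, time in s.
With the tool pointing down it reaches from about 0.425 to 0.95 m from the base axis. Payload 3.5 kg.
Tool frame: the origin (TCP) lies midway between the tips of the shut fingers; the grasp point (between the pads) lies 19 mm behind it; z points along the fingers, y is the line along which they close (so a half turn about z gives the same grasp; the last joint's range is limited). The gripper opens to 85 mm and grips with 20 to 120 N. Pads are 22 mm wide; open, the fingers measure 114 mm over their backs; the gripper's body (76 mm by 85 mm) begins 54 mm behind the grasp point. The pads swing forward as they close: fully open they stand 13 mm farther back than shut.
Start: joints at [1.075, 0.286, 1.577, -0, 1.279, -0.15], TCP at [0.229, 0.635, 0.201] pointing down, gripper open.
Joint ranges: [-2.77, 2.77], [-0.9, 2.22], [0.21, 2.48], [-1.53, 4.67], [0.24, 2.81], [-2.84, 2.84]. Speed limits (rad/s): [2.79, 2.79, 3.14, 3.14, 3.14, 3.14].

## Interface

Orientations are given as a unit quaternion [x, y, z, w].
In Python, from plant import get_state, read_camera, ctrl gives the robot as it stands.
- The arm moves only by the shell command python3 -m crank 'ROWS' [FORCE]. ROWS is JSON, a list of rows, each a list of 3 entries, a list of its own where there are three numbers: the shift along the tool's x, y, z in mm, then the turn about the tool's z in degrees, then the closure in counts, from 0 (fully open) to 255 (shut). In form: [[[tx, ty, tz], yaw, claw], ...]. A call has 1 to 10 rows; each row is the pose to reach, as a shift and turn from the pose commanded when the call began, along the tool's axes at that moment; what a row does not reach only later rows make up. A row lasts 1/10 s, in which the tool goes at most 50 mm and 8.59 degrees, less where a joint would pass 70% of its speed; a pose out of reach is approached as far as the arm can. A call with a gripper value outside its range is refused whole. The fingers move at their own pace and stop on an object; FORCE is the grip in N (left out, the last holds). Time passes only in rows, so rows that repeat a pose let the fingers close. It gives the time, the measured TCP pose, the force, the opening and the grip force at its end, in the units of the state.
- get_state(): the state, without advancing time (a new reading comes with each control period).
- read_camera(name): name is "scene" or "top"; returns a dict with "frame" (480x640x3 uint8, blue, green, red), "range_z" (480x640 float32, m along the optical axis (not along the pixel's ray), 0 where there is no reading), "vfov" (degrees; the focal length in pixels is half the picture's height over the tangent of half this angle, whatever the lens; pixels are square), "cx", "cy" (the principal point, pixels), "origin" and "orientation" of the camera in the world. Camera axes: x right, y down, z forward; pixel columns grow to the right and rows downward; lengths in m; the calibration is good to about 2 mm. A picture is of the moment at which its call begins.
- ctrl.sign_off(): hands the job in; it is judged then, once.
The state is a dict: "time": time; "qpos": joint angles; "dq": joint speeds; "joint_efforts": joint torques, N m; "eef_pos": TCP position; "tcp_rot": TCP orientation; "contact_force": force on the tool from outside, world axes, zero at the start; "wrist_torque": the same for the moment, N m; "opening": opening from 0.0 (shut) to 1.0 (fully open); "finger_force": force on a finger pad.
Only numpy, scipy, OpenCV 4.12 (cv2) and the standard library are available. Lean on these libraries where they do the work, as an engineer would, in place of code of your own. Each camera call takes 0.05 s, during which the arm holds its last target. There are 200 camera calls.

## Task

A returned shaft-clamp kit stands on the goods-in bench as one stack: take it apart from the top down, one piece at a time. Put the ring over the post and down onto its stand, then each clamp cap back onto the base it was made with, fully down between the two end lugs (first the short cap, then the long one), and last lay the plate centred on the rubber mat, its long side along the mat's. Lower each piece until it rests before letting it go, never drop one, and do not disturb the jar and the carton standing on the bench.

Things in the scene. Friction and masses are not known exactly. Their poses are not given: they have to be found in the camera images.
- ring_mid (a point): Plain steel spacer ring, the top piece of the stack: outside diameter 44 mm, hole 28 mm, 28 mm high, about 0.16 kg. The point is its centre, half-way up (14 mm above its underside); z up. Grip it across its outside.
- short_cap_mid (a point): Short clamp cap, bare aluminium block with flat top, second from the top: 76 mm long (its x), 48 mm wide (its y), 34 mm high, with a half-round groove of radius 9 mm across the middle of its underside; about 0.32 kg. Two small dark bolt holes in the top. The same turned by half a turn. The point is its centre, 17 mm above its underside; z up.
- long_cap_mid (a point): Long clamp cap, the same kind of aluminium block, third from the top: 104 mm long (its x), 54 mm wide (its y), 40 mm high, groove of radius 14 mm in the underside; about 0.55 kg. Two small dark bolt holes in the top. The same turned by half a turn. The point is its centre, 20 mm above its underside; z up.
- plate_mid (a point): Flat aluminium plate at the bottom of the stack, lying on the bench: 140 mm long (its x), 62 mm wide (its y), 18 mm thick, a dark bolt hole at each end, about 0.45 kg. The same turned by half a turn. The point is its centre, 9 mm above its underside; z up.
- post_stand: Fixed stand for the ring: dark square foot 80 x 80 mm, 8 mm thick, with one upright steel post in its middle, 18 mm in diameter, rising 45 mm above the foot (tip 53 mm above the bench). Origin: centre of the foot's underside, on the bench; z up.
- short_base: Fixed aluminium base of the short clamp: 114 mm long (its x), 48 mm wide (its y; the lowest 10 mm are a foot 68 mm wide). The cap's underside rests on the joint face, 30 mm above the bench, between two end lugs that stand 12 mm above it (tops 42 mm above the bench), 86 mm apart, each 14 mm thick: 5 mm of play at either end of the short cap. A half-round groove of radius 9 mm crosses the face. Origin: centre of its underside, on the bench; z up.
- long_base: Fixed aluminium base of the long clamp, same form: 142 mm long (its x), 54 mm wide (its y; the lowest 10 mm are a foot 74 mm wide). Joint face 34 mm above the bench, lugs 12 mm higher (tops 46 mm above the bench), 114 mm apart, each 14 mm thick: 5 mm of play at either end of the long cap. Groove of radius 14 mm. Origin: centre of its underside, on the bench; z up.
- mat: Fixed black ribbed rubber mat for the plate: 164 mm long (its x), 84 mm wide (its y), 4 mm thick. Origin: centre of its underside, on the bench; z up.
- jar: Bystander, not to be disturbed: amber jar with black cap, 50 mm in diameter, 65 mm high. Origin: centre of its underside.
- carton: Bystander, not to be disturbed: small cardboard carton, 55 x 75 mm, 50 mm high. Origin: centre of its underside.
Mind the look-alikes: they are no part of the job. Leave any orange or yellow look-alike of the part that bears long_cap_mid alone. Leave any yellow look-alike of the part that bears plate_mid alone.

How it is judged:
By the outcome, as a careful person would: the job done as asked, in the order asked, and still so for the second after the job is handed in, with the robot touching nothing.
It also fails if it takes over 128 s, if anything falls off the work surface, if the arm or the gripper's body presses on something with over 40 N, if the wrist force passes 120 N, or if a joint passes its speed limit or range.

## Working session

There is one attempt and no reset: what is moved stays moved. The work goes in short steps, Python scripts to look and compute and a shell command to move; the robot and the scene stay as the last step left them, time stands still between calls to the robot, and variables do not carry over. Pictures are saved under pics/ and viewed, at most 14 in all, crops included, and the job is handed in when it is done.

```bash
mkdir -p pics; ls; cat > h.py <<'E'
import numpy as np,cv2
from plant import get_state,read_camera,ctrl
from scipy.spatial.transform import Rotation as R
def cam(n,f=None):
    c=read_camera(n)
    np.savez(f'/tmp/{n}.npz',**c)
    if f: cv2.imwrite('pics/'+f,c['frame'])
    return c
def world(c):
    f=240/np.tan(np.radians(float(c['vfov']))/2)
    v,u=np.mgrid[0:480,0:640]; z=c['range_z']
    P=np.stack([(u-c['cx'])/f*z,(v-c['cy'])/f*z,z],-1)
    return P@R.from_quat(c['orientation']).as_matrix().T+c['origin']
E
python3 - <<'E'
from h import *
for n in('scene','top'):
    c=cam(n,n+'0.png'); print(n,c['vfov'],c['cx'],c['cy'],c['origin'],c['orientation'])
print(get_state())
E
```

```text
pics
scene 51.54263427281454 320.1966900818163 235.96014058261457 [0.9838489  0.16727829 0.85008771] [ 0.56598413  0.76486303 -0.24728694 -0.18301826]
top 49.55120786132734 319.20284940311143 236.11046414704387 [ 0.26110925 -0.01180545  1.16756015] [ 0.71803627 -0.68872387  0.06961704 -0.07236583]
{'time': 0.1, 'qpos': array([ 1.07500972e+00,  2.87122862e-01,  1.57802681e+00,  1.36711648e-05,
        1.27861448e+00, -1.49994343e-01]), 'dq': array([-0.00172411, -0.00247645, -0.00497678, -0.00017751,  0.00068244,
        0.00055199]), 'joint_efforts': array([ 8.70448421e-04, -4.07297802e+01, -2.93697864e+01, -1.18123648e-04,
        3.46448025e-03,  2.33107920e-05]), 'eef_pos': array([0.22843372, 0.63447076, 0.1999571 ]), 'tcp_rot': array([ 1.72037862e-01,  9.85089740e-01, -1.02756537e-03, -3.50724102e-04]), 'contact_force': array([ 0.55342205,  0.48699228, -0.57806797]), 'wrist_torque': array([-0.03667309, -0.00783588,  0.03006184]), 'finger_force': 0.0, 'opening': 0.9990476083489737}
```

View pics/scene0.png

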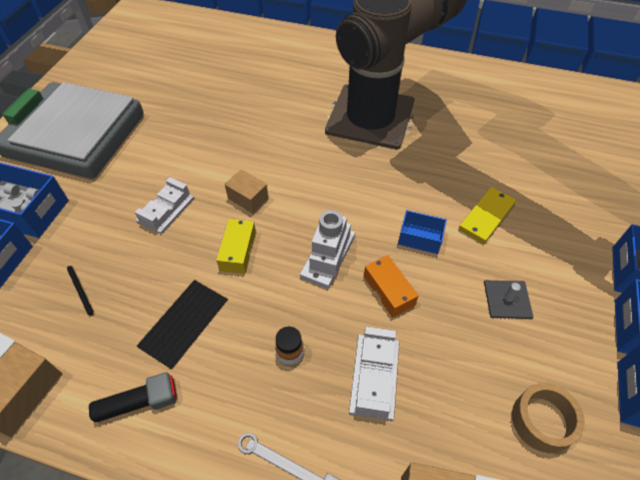

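View pics/top0.png

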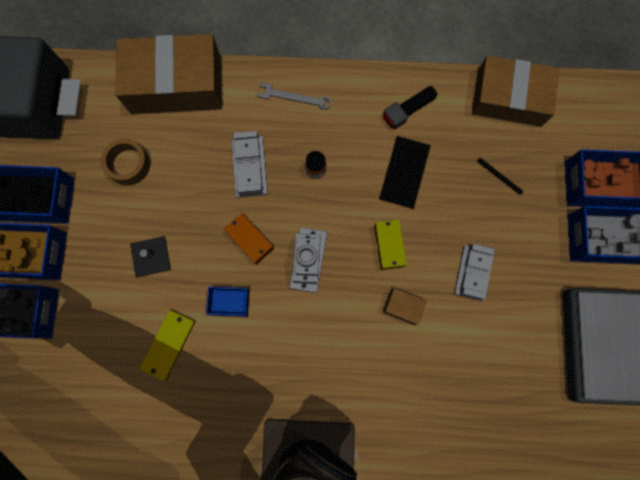

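The candidate stack is the bare-metal one: ring at (308,255) in top and (330,220) in scene. The look-alikes are orange (248,238), yellow (390,244) and the yellow plate (167,345) in top. Next I measure everything from depth.

```bash
cat > m.py <<'E'
from h import *
def load(n): return dict(np.load(f'/tmp/{n}.npz'))
def pts(n):
    c=load(n); P=world(c); ok=c['range_z']>0; return P[ok],c['frame'][ok]
def rect(P,ctr,rad,z0,z1,lab):
    m=(np.hypot(P[:,0]-ctr[0],P[:,1]-ctr[1])<rad)&(P[:,2]>z0)&(P[:,2]<z1)
    Q=P[m]
    if len(Q)<8: print(lab,'few',len(Q)); return
    # robust outline
    xy=(Q[:,:2]*1000).astype(np.float32)
    (c,s,a)=cv2.minAreaRect(xy)
    if s[0]<s[1]: a+=90; s=s[::-1]
    a=(a+90)%180-90
    print(f'{lab}: n={len(Q)} rect c=({c[0]:.1f},{c[1]:.1f}) size=({s[0]:.1f},{s[1]:.1f}) ang={a:.1f} mean=({xy[:,0].mean():.1f},{xy[:,1].mean():.1f}) z={np.median(Q[:,2])*1000:.1f}')
E
python3 - <<'E'
from m import *
for n in('top','scene'):
    P=world(load(n)); px={'top':dict(ring=(308,259),sb=(475,272),lb=(249,164),mat=(405,172),stand=(150,256),jar=(316,165),carton=(405,306),table=(330,330),orange=(248,238),yel=(390,244)),
     'scene':dict(ring=(330,215),sb=(165,206),lb=(376,373),mat=(183,322),stand=(508,299),jar=(289,335),carton=(246,190),table=(250,400))}[n]
    print(n,{k:(P[v,u]*1000).round(0).tolist() for k,(u,v) in px.items()})
    A,_=pts(n); 
    s=P[px['ring'][1],px['ring'][0]][:2]
    m=np.hypot(*(A[:,:2]-s).T)<.1
    print(np.histogram(A[m][:,2]*1000,np.arange(-6,132,3)))
    st=dict(ring=(.112,.13,.05),short=(.086,.098,.08),long=(.052,.064,.09),plate=(.012,.024,.1))
    for k,(a,b,r) in st.items(): rect(A,s,r,a,b,k)
E
```

```text
top {'ring': [431.0, 18.0, 91.0], 'sb': [427.0, -350.0, 25.0], 'lb': [659.0, 167.0, 19.0], 'mat': [661.0, -197.0, 2.0], 'stand': [433.0, 370.0, 29.0], 'jar': [646.0, 11.0, 67.0], 'carton': [345.0, -193.0, 46.0], 'table': [288.0, -35.0, -2.0], 'orange': [480.0, 155.0, 38.0], 'yel': [480.0, -160.0, 37.0]}
(array([1045, 2058,  922,  100,    5,   22,  144,  269,  100,   21,    6,
          8,    5,   13,   19,   22,    5,    4,    6,   47,  169,   97,
         18,    4,    5,    3,    4,    6,    3,    5,   31,  205,  261,
         65,    8,    4,    9,    8,   10,   15,   63,   98,   41,    4,
          0]), array([ -6,  -3,   0,   3,   6,   9,  12,  15,  18,  21,  24,  27,  30,
        33,  36,  39,  42,  45,  48,  51,  54,  57,  60,  63,  66,  69,
        72,  75,  78,  81,  84,  87,  90,  93,  96,  99, 102, 105, 108,
       111, 114, 117, 120, 123, 126, 129]))
ring: n=219 rect c=(434.6,22.2) size=(41.9,41.1) ang=2.9 mean=(434.4,21.4) z=118.1
short: n=558 rect c=(437.5,20.1) size=(76.9,47.7) ang=-0.5 mean=(436.7,19.2) z=90.5
long: n=325 rect c=(438.9,23.1) size=(104.7,54.0) ang=-0.8 m
[... 560 characters left out ...]
3,   32,  188,
        201,   32,   34,   34,   38,   35,   31,   47,   72,  144,   14,
          0]), array([ -6,  -3,   0,   3,   6,   9,  12,  15,  18,  21,  24,  27,  30,
        33,  36,  39,  42,  45,  48,  51,  54,  57,  60,  63,  66,  69,
        72,  75,  78,  81,  84,  87,  90,  93,  96,  99, 102, 105, 108,
       111, 114, 117, 120, 123, 126, 129]))
ring: n=298 rect c=(437.5,21.2) size=(44.4,41.0) ang=16.1 mean=(438.2,21.1) z=120.2
short: n=456 rect c=(439.7,19.3) size=(80.2,48.2) ang=-0.6 mean=(455.8,21.3) z=93.0
long: n=435 rect c=(440.8,22.1) size=(105.6,54.0) ang=-1.1 mean=(466.5,30.1) z=58.9
plate: n=532 rect c=(463.8,45.7) size=(149.0,95.9) ang=-36.7 mean=(481.8,20.8) z=19.0
```

```bash
cat > t.py <<'E'
from m import *
for n,dz in(('top',-1.5),('scene',.8)):
    c=load(n);P=world(c);P[...,2]-=dz/1000
    A=P.reshape(-1,3);B=c['frame'].reshape(-1,3).astype(int)
    ok=c['range_z'].ravel()>0;A=A[ok];B=B[ok];dark=B.max(1)<75
    print(n,'table z',np.median(A[np.hypot(A[:,0]-.55,A[:,1]+.02)<.04][:,2]))
    rect(A,(.435,.372),.07,.045,.06,'post')
    rect(A[dark],(.435,.372),.065,.004,.013,'foot')
    rect(A,(.43,-.35),.08,.024,.05,'sbase'); rect(A,(.43,-.35),.08,.0375,.05,'sbase lugs')
    rect(A,(.66,.168),.09,.028,.05,'lbase'); rect(A,(.66,.168),.09,.041,.05,'lbase lugs')
    rect(A[dark],(.663,-.197),.1,.000,.008,'mat')
    rect(A,(.437,.02),.035,.112,.13,'ring')
    rect(A,(.437,.02),.055,.086,.098,'short'); rect(A,(.437,.022),.065,.052,.064,'long')
    q=np.hypot(A[:,0]-.437,A[:,1]-.022)<.085
    rect(A[q&(B.max(1)-B.min(1)<25)],(.437,.022),.085,.011,.025,'plate')
E
python3 t.py
python3 - <<'E'
from m import *
a=load('scene')['frame'][180:310,270:460]; b=load('top')['frame'][210:310,210:356]
a=cv2.resize(a,(760,520),interpolation=2); cv2.imwrite('pics/crop1.png',a)
E
```

```text
top table z -6.911349376638367e-06
post: n=57 rect c=(434.9,377.8) size=(16.8,15.6) ang=-43.3 mean=(434.3,377.1) z=52.9
foot: n=1072 rect c=(435.2,378.0) size=(81.4,80.0) ang=15.0 mean=(434.1,377.0) z=8.3
sbase: n=1063 rect c=(427.8,-354.1) size=(114.8,49.1) ang=-11.8 mean=(428.0,-353.4) z=30.5
sbase lugs: n=283 rect c=(427.9,-354.1) size=(114.8,48.2) ang=-12.2 mean=(428.0,-354.0) z=41.5
lbase: n=1209 rect c=(657.4,168.6) size=(144.8,54.4) ang=8.2 mean=(657.5,168.5) z=35.0
lbase lugs: n=293 rect c=(657.5,168.3) size=(144.6,53.8) ang=7.9 mean=(656.9,168.7) z=45.5
mat: n=2184 rect c=(662.0,-196.7) size=(167.4,85.2) ang=-14.2 mean=(660.1,-196.7) z=3.7
ring: n=224 rect c=(434.6,22.2) size=(41.9,41.1) ang=2.5 mean=(434.4,21.5) z=119.5
short: n=563 rect c=(437.5,20.1) size=(76.9,47.7) ang=-0.5 mean=(436.5,19.2) z=91.9
long: n=331 rect c=(438.9,23.1) size=(104.7,54.0) ang=-0.8 mean=(430.4,28.0) z=57.8
plate: n=518 rect c=(441.9,19.9) size=(141.2,61.4) ang=-7.3 mean=(437.6,13.6) z=17.8
scene table z 0.0004119382231244313
post: n=81 rect c=(437.3,376.5) size=(17.3,16.6) ang=26.4 mean=(438.3,3
[... 187 characters left out ...]
5
sbase lugs: n=273 rect c=(428.4,-354.4) size=(117.0,48.7) ang=-12.3 mean=(432.9,-354.7) z=42.6
lbase: n=2269 rect c=(658.8,167.6) size=(143.3,54.2) ang=8.1 mean=(661.6,167.9) z=34.8
lbase lugs: n=569 rect c=(658.8,167.1) size=(143.3,53.9) ang=8.4 mean=(666.4,168.6) z=45.8
mat: n=3437 rect c=(663.2,-197.9) size=(161.9,83.7) ang=-14.3 mean=(667.2,-198.1) z=4.5
ring: n=284 rect c=(436.4,21.0) size=(42.7,42.4) ang=-27.0 mean=(438.1,21.3) z=119.6
short: n=451 rect c=(439.6,19.2) size=(80.3,48.0) ang=-0.9 mean=(455.4,21.2) z=92.2
long: n=432 rect c=(440.8,22.1) size=(105.6,54.0) ang=-1.1 mean=(466.4,30.0) z=58.2
plate: n=534 rect c=(444.0,20.9) size=(139.6,65.3) ang=-7.8 mean=(482.4,20.1) z=18.2
```

View pics/crop1.png

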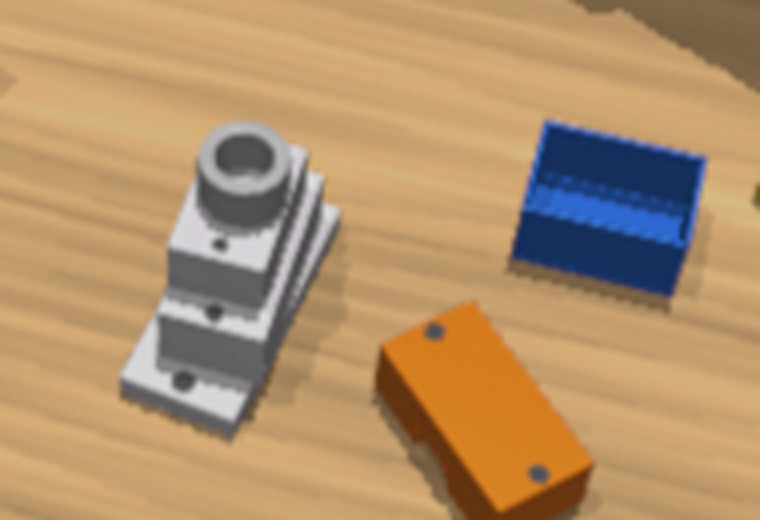

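The crop confirms it: the bare-metal stack has its ring at crop (245,160), and the orange block (480,410) is separate. Next, a helper to give the shift in tool axes.

```bash
cat > g.py <<'E'
import sys
from h import *
# usage: g.py x y z yawOfClosingAxis(deg)  (mm)
def go(x,y,z,yaw):
    s=get_state(); r=R.from_quat(s['tcp_rot']).as_matrix(); p=s['eef_pos']*1000
    w=np.degrees(np.arctan2(r[1,1],r[0,1])); d=(yaw-w+90)%180-90
    print('t',round(s['time'],1),'p',p.round(1),'yaw',w.round(1),'-> shift',((np.array([x,y,z])-p)@r).round(1),'turn',round(-d,1),'F',s['contact_force'].round(1),'j6',s['qpos'][5].round(2),'open',round(s['opening'],3),'ff',round(float(s['finger_force']),1))
go(*map(float,sys.argv[1:5]))
E
python3 g.py 435.5 21.5 200 89.3
```

```text
t 0.1 p [228.4 634.5 200. ] yaw 70.2 -> shift [-402.6 -506.5    0.9] turn -19.1 F [ 0.6  0.5 -0.6] j6 -0.15 open 0.999 ff 0.0
```

```bash
python3 -m crank '[[[-40,-37,0],-2,0],[[-80,-74,0],-5,0],[[-120,-111,0],-8,0],[[-160,-148,0],-10,0],[[-200,-185,0],-12,0],[[-240,-222,0],-15,0],[[-270,-270,0],-19,0],[[-297,-318,0],-19,0],[[-324,-366,0],-19,0],[[-350,-413,0],-19,0]]' && python3 -m crank '[[[-25,-48,0],0,0],[[-53,-94,0],0,0],[[-53,-94,0],0,0],[[-53,-94,0],0,0]]'; python3 g.py 435.5 21.5 200 89.3
```

```text
time: 1.1
eef_pos: [0.4098, 0.1718, 0.2009]
tcp_rot: [0.007, 1.0, -0.0, -0.0]
contact_force: [1.0, 0.2, 0.2]
opening: 0.997
finger_force: 0.0
time: 1.5
eef_pos: [0.4619, 0.0778, 0.2008]
tcp_rot: [0.009, 1.0, 0.0, -0.001]
contact_force: [-0.4, 0.7, -0.1]
opening: 0.996
finger_force: 0.0
t 1.5 p [461.9  77.8 200.8] yaw 89.0 -> shift [ 25.4 -56.7   0.8] turn -0.3 F [-0.4  0.7 -0.1] j6 -1.6 open 0.996 ff 0.0
```

```bash
python3 -m crank '[[[13,-28,0],0,0],[[26,-56,0],0,0],[[26,-56,0],0,0],[[26,-56,40],0,0],[[26,-56,70],0,0],[[26,-56,90],0,0],[[26,-56,106],0,0],[[26,-56,106],0,0]]' 40;  python3 g.py 435.5 21.5 94 89.3; python3 -c "
from m import *
c=cam('scene');cv2.imwrite('pics/s1.png',cv2.resize(c['frame'][150:320,220:460],(720,510),interpolation=2))"
```

```text
time: 2.3
eef_pos: [0.4324, 0.0256, 0.0925]
tcp_rot: [0.006, 1.0, 0.001, -0.003]
contact_force: [-0.6, 0.2, 0.2]
opening: 0.997
finger_force: 0.0
t 2.3 p [432.4  25.6  92.5] yaw 89.3 -> shift [-3.1 -4.  -1.5] turn 0.0 F [-0.6  0.2  0.2] j6 -1.74 open 0.997 ff 0.0
```

View pics/s1.png

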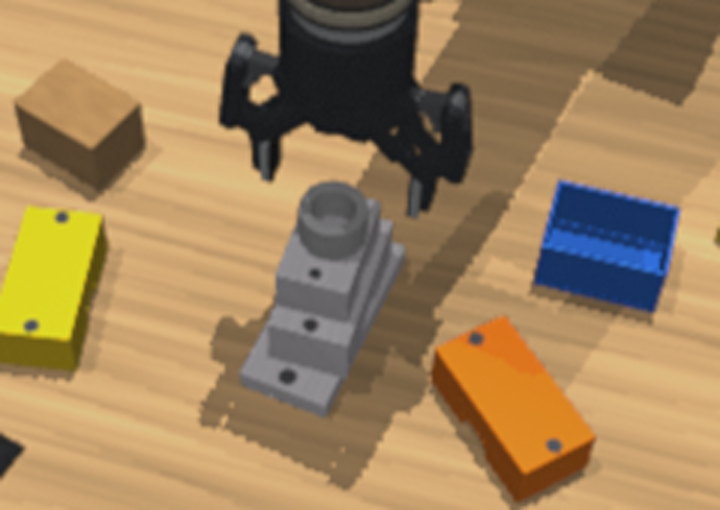

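The fingers straddle the ring (crop 335,215), with tips at about (265,175) and (415,212). I check this by projecting the expected tips.

```bash
python3 - <<'E'
from h import *
s=get_state();p=s['eef_pos'];r=R.from_quat(s['tcp_rot']).as_matrix();print(p,r.round(3).tolist())
c=read_camera('scene')
f=240/np.tan(np.radians(c['vfov'])/2)
def pr(w):
    q=R.from_quat(c['orientation']).inv().apply(w-c['origin']);return ((q[:2]/q[2]*f+[c['cx'],c['cy']])-[220,150])*3
for k in(-.0425,.0425): print(pr(p+r@[0,k,-.013]).round(0))
print(pr(np.array([.4355,.0215,.120])).round(0), pr(p))
P=world(c); 
for (u,v) in((265,170),(415,208)): print(P[150+v//3,220+u//3])
E
python3 -m crank '[[[0,0,0],0,0]]';python3 g.py 435.5 21.5 94 89.3
```

```text
[0.43375052 0.02510759 0.0941337 ] [[-1.0, 0.012, -0.003], [0.012, 1.0, 0.001], [0.003, 0.001, -1.0]]
[276. 201.]
[406. 234.]
[334. 206.] [339.74470037 230.10251325]
[ 0.44393052 -0.0208418   0.15166371]
[0.44491626 0.07299045 0.14984192]
time: 2.5
eef_pos: [0.4359, 0.024, 0.0965]
tcp_rot: [0.007, 1.0, -0.0, 0.001]
contact_force: [-0.7, -0.3, -0.5]
opening: 1.002
finger_force: 0.0
t 2.5 p [435.9  24.   96.5] yaw 89.3 -> shift [ 0.3 -2.5  2.5] turn -0.0 F [-0.7 -0.3 -0.5] j6 -1.74 open 1.002 ff 0.0
```

```bash
python3 -m crank '[[[0,0,0],0,0],[[0,0,0],0,0],[[0,0,0],0,0]]'; python3 - <<'E'
from h import *
for i in range(4):
    s=get_state();c=read_camera('scene');print(s['time'],s['eef_pos'].round(4),s['qpos'].round(4),s['dq'].round(3))
P=world(c);A=P.reshape(-1,3)
m=(np.hypot(A[:,0]-.436,A[:,1]-.022)<.07)&(abs(A[:,1]-.022)>.032)&(A[:,2]>.1)
for sg in(-1,1):
    Q=A[m&(np.sign(A[:,1]-.022)==sg)];print(sg,len(Q),np.percentile(Q[:,2],[0,2,5,20,50]).round(3))
    L=Q[Q[:,2]<np.percentile(Q[:,2],5)];print(L.mean(0))
cv2.imwrite('pics/s2.png',cv2.resize(c['frame'][150:320,220:460],(720,510),interpolation=2))
E
```

```text
time: 2.8
eef_pos: [0.4353, 0.0233, 0.0958]
tcp_rot: [0.007, 1.0, -0.0, 0.001]
contact_force: [-0.8, -0.2, 0.3]
opening: 1.002
finger_force: 0.0
2.8 [0.4353 0.0233 0.0958] [-0.1802 -0.1402  2.2339  0.      1.0468 -1.7367] [-0.002  0.003  0.004 -0.002  0.002 -0.001]
2.85 [0.4352 0.0233 0.0956] [-0.1803 -0.14    2.2341  0.      1.0468 -1.7367] [-0.002  0.003  0.002  0.001 -0.001  0.   ]
2.9 [0.4351 0.0232 0.0955] [-0.1803 -0.1398  2.2342  0.      1.0467 -1.7367] [-0.001  0.001  0.004  0.    -0.001 -0.001]
2.95 [0.435  0.0233 0.0954] [-0.1803 -0.1397  2.2343  0.      1.0467 -1.7367] [-0.001  0.002  0.003 -0.    -0.001  0.001]
-1 2120 [0.139 0.155 0.173 0.226 0.394]
[ 0.43951226 -0.02321082  0.15750212]
1 3043 [0.142 0.164 0.189 0.241 0.386]
[0.44359876 0.07361241 0.16943974]
```

View pics/s2.png

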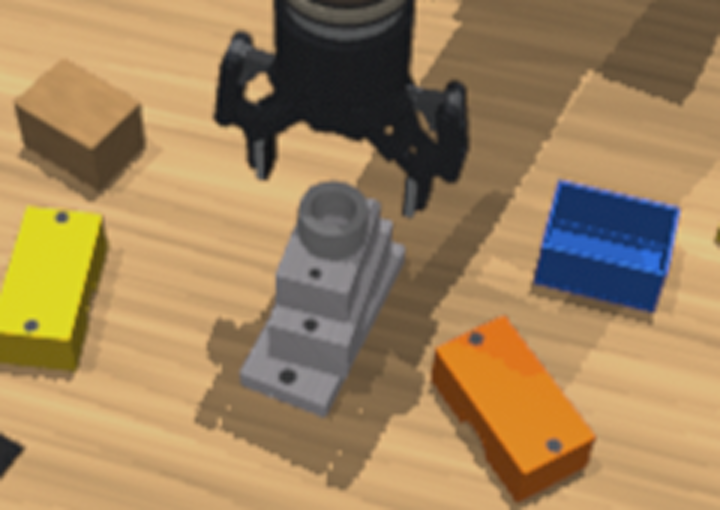

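Tips at crop (264,180) and (410,214) look about 15 mm higher than expected. I close part-way around the ring and look again.

```bash
python3 -m crank '[[[0,-1,0],0,90],[[0,-2,0],0,90],[[0,-2,0],0,90],[[0,-2,0],0,90],[[0,-2,0],0,90]]'; python3 - <<'E'
from h import *
s=get_state();p=s['eef_pos'];r=R.from_quat(s['tcp_rot']).as_matrix();print(p)
c=read_camera('scene')
f=240/np.tan(np.radians(c['vfov'])/2)
def pr(w):
    q=R.from_quat(c['orientation']).inv().apply(w-c['origin']);return ((q[:2]/q[2]*f+[c['cx'],c['cy']])-[270,170])*6
h=s['opening']*.0425
im=cv2.resize(c['frame'][170:260,270:390],(720,540),interpolation=2)
for k in(-h-.003,h+.003):
  for z in(0,-.01,-.02,-.03): cv2.circle(im,tuple(pr(p+r@[0,k,z]).astype(int)),3,(0,0,255),-1)
cv2.imwrite('pics/s3.png',im)
E
```

```text
time: 3.5
eef_pos: [0.4349, 0.0213, 0.0952]
tcp_rot: [0.007, 1.0, -0.0, -0.0]
contact_force: [-0.1, 0.7, -0.6]
opening: 0.649
finger_force: 0.0
[0.43493881 0.02132014 0.09521052]
```

View pics/s3.png

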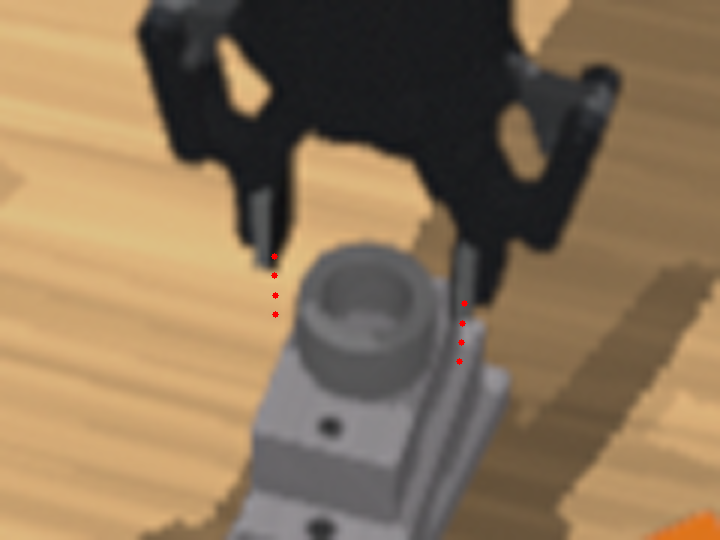

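```bash
python3 - <<'E'
from h import *
c=cam('scene');P=world(c)*1000
for u,v0 in((314,203),(315,203),(348,212),(351,212)):
    print(u,[(v,*P[v,u].round(0).astype(int)) for v in range(v0,v0+12)])
c=cam('top');P=world(c)*1000
print(get_state()['qpos'])
E
```

```text
314 [(203, np.int64(444), np.int64(-9), np.int64(164)), (204, np.int64(445), np.int64(-9), np.int64(163)), (205, np.int64(447), np.int64(-8), np.int64(162)), (206, np.int64(447), np.int64(-8), np.int64(160)), (207, np.int64(444), np.int64(-9), np.int64(153)), (208, np.int64(444), np.int64(-9), np.int64(150)), (209, np.int64(447), np.int64(-9), np.int64(151)), (210, np.int64(446), np.int64(-9), np.int64(147)), (211, np.int64(445), np.int64(-9), np.int64(143)), (212, np.int64(445), np.int64(-9), np.int64(140)), (213, np.int64(447), np.int64(-9), np.int64(140)), (214, np.int64(444), np.int64(-10), np.int64(133))]
315 [(203, np.int64(445), np.int64(-7), np.int64(167)), (204, np.int64(445), np.int64(-7), np.int64(164)), (205, np.int64(444), np.int64(-8), np.int64(159)), (206, np.int64(445), np.int64(-7), np.int64(157)), (207, np.int64(446), np.int64(-7), np.int64(156)), (208, np.int64(445), np.int64(-7), np.int64(152)), (209, np.int64(444), np.int64(-7), np.int64(149)), (210, np.int64(446), np.int64(-7), np.int64(148)), (211, np.int64(446), np.int64(-7), np.int64(145)), (212, np.int64(445
[... 761 characters left out ...]
 np.int64(442), np.int64(59), np.int64(161)), (213, np.int64(441), np.int64(59), np.int64(157)), (214, np.int64(441), np.int64(59), np.int64(154)), (215, np.int64(443), np.int64(59), np.int64(154)), (216, np.int64(442), np.int64(59), np.int64(150)), (217, np.int64(441), np.int64(59), np.int64(146)), (218, np.int64(443), np.int64(60), np.int64(145)), (219, np.int64(443), np.int64(60), np.int64(143)), (220, np.int64(984), np.int64(167), np.int64(850)), (221, np.int64(339), np.int64(40), np.int64(0)), (222, np.int64(344), np.int64(41), np.int64(2)), (223, np.int64(347), np.int64(42), np.int64(3))]
[-1.84737098e-01 -1.39756780e-01  2.23470336e+00 -3.97113597e-05
  1.04663560e+00 -1.74139433e+00]
```

Depth puts the tips about 39 mm above the reported TCP at z≈134, which is higher than nominal. I go lower, close gently and judge by the opening: 0.52 means ring, 0.57 means cap.

```bash
python3 -m crank '[[[0,0,8],0,90],[[0,0,16],0,90],[[0,0,22],0,90],[[0,0,28],0,90],[[0,0,28],0,90],[[0,0,28],0,90]]' 20; python3 g.py 435.5 21.5 66 89.3;  python3 - <<'E'
from h import *
c=cam('scene');P=world(c)*1000
for u,v0 in((315,212),(348,222)):
    print(u,[P[v,u].round(0).astype(int).tolist() for v in range(v0,v0+14)])
cv2.imwrite('pics/s4.png',cv2.resize(c['frame'][170:260,270:390],(720,540),interpolation=2))
E
```

```text
time: 4.25
eef_pos: [0.4348, 0.0214, 0.067]
tcp_rot: [0.007, 1.0, 0.0, -0.0]
contact_force: [-0.2, 0.2, -0.1]
opening: 0.65
finger_force: 0.0
t 4.2 p [434.8  21.4  67. ] yaw 89.2 -> shift [-0.7  0.1  1. ] turn -0.1 F [-0.2  0.2 -0.1] j6 -1.74 open 0.65 ff 0.0
315 [[445, -7, 140], [446, -7, 139], [445, -7, 135], [446, -7, 132], [445, -7, 129], [445, -8, 125], [446, -7, 124], [444, -8, 119], [446, -7, 118], [443, -8, 111], [444, -8, 109], [444, -8, 106], [372, -31, 3], [374, -31, 2]]
348 [[446, 55, 135], [444, 55, 131], [445, 56, 129], [444, 56, 124], [444, 56, 121], [442, 55, 115], [443, 56, 113], [443, 56, 111], [440, 55, 103], [410, 49, 59], [409, 49, 55], [408, 49, 50], [407, 49, 45], [406, 49, 41]]
```

View pics/s4.png

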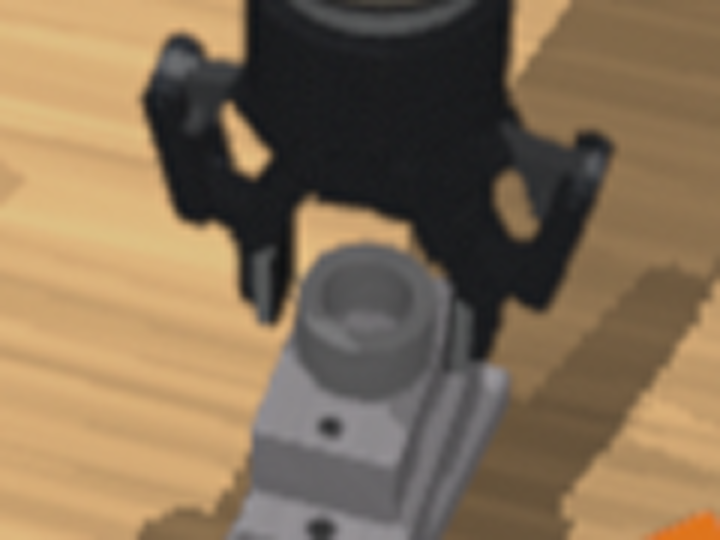

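Tips sit beside the ring at crop (268,322) and (470,365), z≈103, clear of the cap. Closing.

```bash
python3 -m crank '[[[0,0,0],0,130],[[0,0,0],0,160],[[0,0,0],0,255],[[0,0,0],0,255],[[0,0,0],0,255],[[0,0,0],0,255]]' 40; python3 -m crank '[[[0,0,-3],0,255],[[0,0,-6],0,255],[[0,0,-12],0,255],[[0,0,-25],0,255],[[0,0,-40],0,255],[[0,0,-60],0,255],[[0,0,-60],0,255]]' ; python3 g.py 436 377.2 127 100;  python3 - <<'E'
from h import *
c=cam('scene');P=world(c)*1000
cv2.imwrite('pics/s5.png',cv2.resize(c['frame'][130:270,250:410],(640,560),interpolation=2))
A=P.reshape(-1,3);m=np.hypot(A[:,0]-436,A[:,1]-20)<20
print(np.histogram(A[m][:,2],np.arange(84,260,4)))
E
```

```text
time: 4.9
eef_pos: [0.4355, 0.0212, 0.0679]
tcp_rot: [0.007, 1.0, -0.0, 0.001]
contact_force: [-1.7, -0.4, 5.3]
opening: 0.506
finger_force: 41.0
time: 5.6
eef_pos: [0.4375, 0.0209, 0.1309]
tcp_rot: [0.007, 1.0, -0.001, 0.004]
contact_force: [0.4, -0.1, -1.8]
opening: 0.505
finger_force: 40.9
t 5.6 p [437.5  20.9 130.9] yaw 89.2 -> shift [  6.5 356.2   3.4] turn -10.8 F [ 0.4 -0.1 -1.8] j6 -1.74 open 0.505 ff 40.9
(array([  0,  59, 219,   3,   0,   0,   0,   0,   0,   0,   0,   0,   0,
         0,   0,   0,   0,   1,  10,  20,  14,  21,  22,  27,  96,  74,
         0,   0,   0,   0,   0,   0,   0,   0,   0,   0,   0,   6,  16,
        20,  20,  16,  16]), array([ 84,  88,  92,  96, 100, 104, 108, 112, 116, 120, 124, 128, 132,
       136, 140, 144, 148, 152, 156, 160, 164, 168, 172, 176, 180, 184,
       188, 192, 196, 200, 204, 208, 212, 216, 220, 224, 228, 232, 236,
       240, 244, 248, 252, 256]))
```

View pics/s5.png

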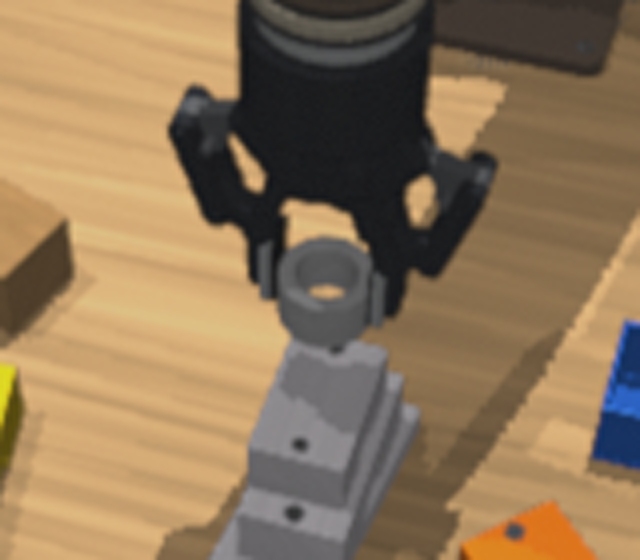

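```bash
python3 -m crank '[[[0,20,0],0,255],[[1,60,0],0,255],[[2,105,0],0,255],[[3,150,0],0,255],[[4,195,0],0,255],[[5,240,0],0,255],[[6,285,0],0,255],[[6,325,0],0,255],[[6,347,0],0,255],[[6,356,0],0,255]]' && python3 -m crank '[[[0,0,0],0,255],[[0,0,0],0,255],[[0,0,0],0,255],[[0,0,0],0,255]]'; python3 g.py 436 377.2 60 89.2;  python3 - <<'E'
from m import *
for n in('top','scene'):
    c=cam(n);P=world(c)*1000
    A=P.reshape(-1,3)
    for lo,hi,rad,l in((176,196,26,'ringtop'),(46,60,14,'post')):
        m=(np.hypot(A[:,0]-436,A[:,1]-377)<rad)&(A[:,2]>lo)&(A[:,2]<hi); print(n,l,m.sum(),A[m].mean(0).round(1),cv2.minEnclosingCircle(A[m][:,:2].astype(np.float32)) if m.sum()>3 else '')
    if n=='scene':cv2.imwrite('pics/s6.png',cv2.resize(c['frame'][160:340,430:590],(640,720),interpolation=2)[:600])
E
```

```text
time: 6.65
eef_pos: [0.433, 0.379, 0.1258]
tcp_rot: [0.006, 1.0, -0.0, -0.001]
contact_force: [0.3, -1.4, -1.9]
opening: 0.498
finger_force: 41.2
time: 7.05
eef_pos: [0.4342, 0.3763, 0.1272]
tcp_rot: [0.008, 1.0, -0.0, -0.0]
contact_force: [0.3, 0.2, -1.4]
opening: 0.501
finger_force: 41.2
t 7.0 p [434.2 376.3 127.2] yaw 89.1 -> shift [-1.8  1.  67.2] turn -0.1 F [ 0.3  0.2 -1.4] j6 -1.02 open 0.501 ff 41.2
top ringtop 23 [419.9 364.8 178.9] ((418.9879150390625, 363.9765625), 8.609487533569336)
top post 54 [434.3 377.5  51.2] ((434.413818359375, 377.7843017578125), 8.84516429901123)
scene ringtop 371 [437.7 380.2 180.9] ((437.0281677246094, 377.0103454589844), 25.430484771728516)
scene post 82 [438.1 376.3  52.4] ((436.9997253417969, 376.9195556640625), 9.098525047302246)
```

View pics/s6.png

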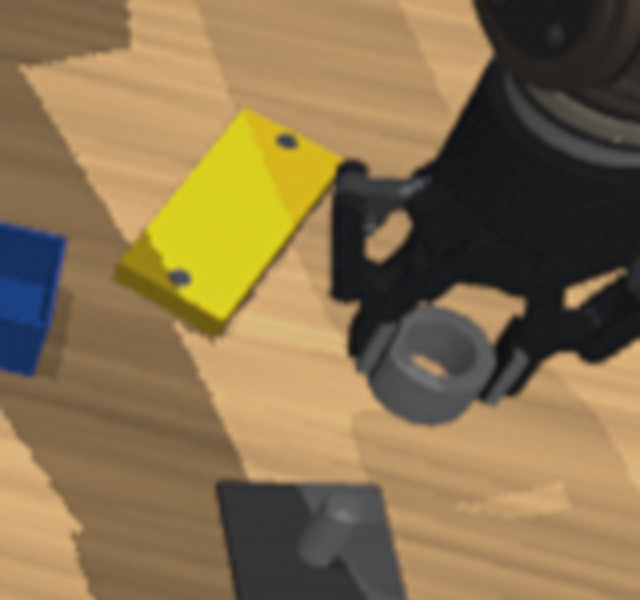

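Ring held at crop (432,360), well centred over the post (345,510) by scene depth. Lowering.

```bash
python3 -m crank '[[[-1,1,20],0,255],[[-1,1,45],0,255],[[-1,1,70],0,255],[[-1,1,85],0,255],[[-1,1,95],0,255],[[-1,1,105],0,255],[[-1,1,115],0,255],[[-1,1,125],0,255],[[-1,1,133],0,255],[[-1,1,138],0,255]]' && python3 -m crank '[[[0,0,0],0,255],[[0,0,0],0,255],[[0,0,2],0,255],[[0,0,2],0,255]]'; python3 g.py 436 377.2 -17 89.2
```

```text
time: 8.15
eef_pos: [0.4348, 0.3783, -0.0116]
tcp_rot: [0.007, 1.0, -0.0, -0.0]
contact_force: [0.1, 0.7, -2.9]
opening: 0.503
finger_force: 41.2
time: 8.55
eef_pos: [0.4352, 0.3785, -0.0125]
tcp_rot: [0.007, 1.0, 0.0, 0.0]
contact_force: [0.1, -0.1, -2.0]
opening: 0.502
finger_force: 41.2
t 8.6 p [435.2 378.5 -12.5] yaw 89.2 -> shift [-0.8 -1.3  4.5] turn -0.0 F [ 0.1 -0.1 -2. ] j6 -1.02 open 0.502 ff 41.2
```

Underside is about 12 mm up and the foot is at 8 mm. Feeling downward.

```bash
python3 -m crank '[[[0,0,1],0,255],[[0,0,2],0,255],[[0,0,3],0,255],[[0,0,3],0,255]]' && python3 -m crank '[[[0,0,0.7],0,255],[[0,0,1.5],0,255],[[0,0,1.5],0,255]]'; python3 g.py 436 377.2 -17 89.2
```

```text
time: 8.95
eef_pos: [0.435, 0.3783, -0.0159]
tcp_rot: [0.007, 1.0, -0.0, -0.0]
contact_force: [0.6, -1.0, -2.2]
opening: 0.5
finger_force: 41.2
time: 9.25
eef_pos: [0.435, 0.3784, -0.016]
tcp_rot: [0.007, 1.0, -0.0, -0.0]
contact_force: [-3.7, -2.7, 5.8]
opening: 0.499
finger_force: 41.9
t 9.2 p [435.  378.4 -16. ] yaw 89.2 -> shift [-1.  -1.1  1. ] turn -0.0 F [-3.7 -2.7  5.8] j6 -1.02 open 0.499 ff 41.9
```

Contact felt. One small further press, release, then rise.

```bash
python3 -m crank '[[[0,0,0.6],0,255],[[0,0,0.6],0,255]]' && python3 -m crank '[[[0,0,0],0,120],[[0,0,0],0,100],[[0,0,0],0,60],[[0,0,0],0,60],[[0,0,0],0,40]]'; python3 -m crank '[[[0,0,-10],0,40],[[0,0,-40],0,40],[[0,0,-80],0,40],[[0,0,-120],0,40],[[0,0,-140],0,40],[[0,0,-140],0,40],[[0,0,-140],0,40]]'; python3 g.py 438.3 19.7 125 89.3; python3 - <<'E'
from m import *
c=cam('scene')
rect(world(c).reshape(-1,3),(.436,.377),.03,.03,.045,'ring')
cv2.imwrite('pics/s7.png',cv2.resize(c['frame'][200:350,430:590],(640,600),interpolation=2))
E
```

```text
time: 9.45
eef_pos: [0.435, 0.3784, -0.016]
tcp_rot: [0.007, 1.0, -0.0, -0.001]
contact_force: [-3.4, -3.6, 8.8]
opening: 0.501
finger_force: 42.1
time: 9.95
eef_pos: [0.435, 0.3783, -0.0181]
tcp_rot: [0.007, 1.0, -0.0, -0.0]
contact_force: [-0.8, 0.8, 0.2]
opening: 0.84
finger_force: 0.0
time: 10.65
eef_pos: [0.4349, 0.3784, 0.1224]
tcp_rot: [0.007, 1.0, 0.0, 0.0]
contact_force: [0.3, -0.6, -0.7]
opening: 0.843
finger_force: 0.0
t 10.7 p [434.9 378.4 122.4] yaw 89.2 -> shift [  -8.5 -358.6   -2.8] turn -0.1 F [ 0.3 -0.6 -0.7] j6 -1.02 open 0.843 ff 0.0
ring: n=288 rect c=(436.4,378.8) size=(44.4,43.0) ang=-69.8 mean=(440.4,377.0) z=36.2
```

View pics/s7.png

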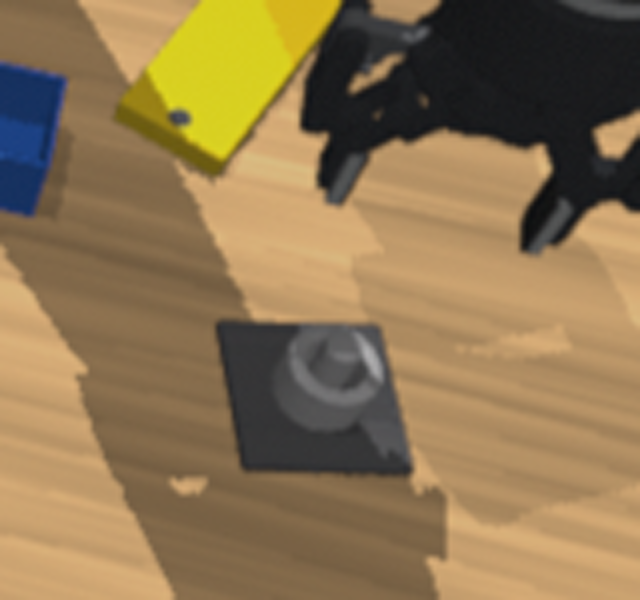

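Ring sits round the post at crop (330,380), flat on the foot. Next, the short cap.

```bash
python3 -m crank '[[[0,-40,0],0,20],[[-1,-85,0],0,20],[[-2,-130,0],0,20],[[-3,-175,0],0,20],[[-5,-220,0],0,20],[[-6,-265,0],0,20],[[-7,-310,0],0,20],[[-8,-340,0],0,20],[[-8,-358,0],0,20],[[-8,-359,0],0,20]]' && python3 -m crank '[[[0,0,0],0,20],[[0,0,0],0,20],[[0,0,0],0,20],[[0,0,0],0,20]]'; python3 g.py 438.3 19.7 29 89.3; python3 - <<'E'
from m import *
for n in('top','scene'):
    c=cam(n)
    rect(world(c).reshape(-1,3),(.4385,.02),.048,.084,.1,'short '+n)
E
```

```text
time: 11.7
eef_pos: [0.4366, 0.0178, 0.1201]
tcp_rot: [0.009, 1.0, 0.0, -0.002]
contact_force: [-0.2, 0.5, 0.1]
opening: 0.922
finger_force: 0.0
time: 12.1
eef_pos: [0.4378, 0.0201, 0.122]
tcp_rot: [0.006, 1.0, 0.0, -0.0]
contact_force: [-0.6, 0.8, 0.2]
opening: 0.921
finger_force: 0.0
t 12.1 p [437.8  20.1 122. ] yaw 89.3 -> shift [-0.5 -0.4 93. ] turn -0.0 F [-0.6  0.8  0.2] j6 -1.74 open 0.921 ff 0.0
short top: n=10 rect c=(436.2,-0.1) size=(7.4,5.6) ang=-62.8 mean=(436.4,-0.2) z=89.6
short scene: n=888 rect c=(438.7,19.5) size=(78.7,48.2) ang=-0.3 mean=(442.4,19.8) z=92.9
```

```bash
python3 -m crank '[[[0,0,30],0,20],[[0,0,60],0,20],[[0,0,80],0,60],[[0,0,90],0,80],[[0,0,93],0,90],[[0,0,93],0,90],[[0,0,93],0,90]]' 60 && python3 g.py 438.3 19.7 29 89.3 && python3 - <<'E'
from h import *
c=cam('scene');P=world(c)*1000;A=P.reshape(-1,3)
for lo,hi in((-25,-5),(46,66)):
    m=(A[:,0]>428)&(A[:,0]<452)&(A[:,1]>lo)&(A[:,1]<hi)&(A[:,2]>62)&(A[:,2]<110);print(np.percentile(A[m],[0,5,50],axis=0).round(0).tolist(),m.sum())
E
```

```text
time: 12.9
eef_pos: [0.439, 0.0191, 0.0303]
tcp_rot: [0.007, 1.0, -0.0, 0.001]
contact_force: [-0.6, -0.8, 0.0]
opening: 0.649
finger_force: 0.0
t 12.9 p [439.   19.1  30.3] yaw 89.2 -> shift [0.8 0.5 1.3] turn -0.1 F [-0.6 -0.8  0. ] j6 -1.74 open 0.649 ff 0.0
[[428.0, -23.0, 71.0], [431.0, -22.0, 75.0], [447.0, -11.0, 90.0]] 100
[[433.0, 47.0, 69.0], [440.0, 47.0, 71.0], [448.0, 54.0, 89.0]] 93
```

Tips at about 69, clear of the long cap's top at 58. Grip and lift.

```bash
python3 -m crank '[[[0,0,1],0,130],[[0,0,1],0,255],[[0,0,1],0,255],[[0,0,1],0,255],[[0,0,1],0,255],[[0,0,1],0,255]]' 60; python3 g.py 438.3 19.7 29 89.3; python3 -m crank '[[[0,0,-2],0,255],[[0,0,-5],0,255],[[0,0,-12],0,255],[[0,0,-25],0,255],[[0,0,-45],0,255],[[0,0,-70],0,255],[[0,0,-90],0,255],[[0,0,-90],0,255],[[0,0,-90],0,255]]' ; python3 g.py 428.2 -354.3 120 77.8;  python3 - <<'E'
from m import *
c=cam('scene')
rect(world(c).reshape(-1,3),(.4385,.02),.048,.174,.19,'short')
rect(world(c).reshape(-1,3),(.44,.022),.065,.052,.064,'long')
E
```

```text
time: 13.55
eef_pos: [0.4394, 0.0189, 0.03]
tcp_rot: [0.007, 1.0, -0.0, 0.001]
contact_force: [-1.6, -0.7, 5.6]
opening: 0.551
finger_force: 62.5
t 13.6 p [439.4  18.9  30. ] yaw 89.2 -> shift [1.2 0.8 1. ] turn -0.1 F [-1.6 -0.7  5.6] j6 -1.75 open 0.551 ff 62.5
time: 14.45
eef_pos: [0.4377, 0.0194, 0.1179]
tcp_rot: [0.007, 1.0, -0.0, 0.0]
contact_force: [0.6, -0.0, -3.9]
opening: 0.551
finger_force: 62.3
t 14.4 p [437.7  19.4 117.9] yaw 89.2 -> shift [   4.2 -373.8   -2.1] turn 11.4 F [ 0.6 -0.  -3.9] j6 -1.74 open 0.551 ff 62.3
short: n=843 rect c=(448.2,17.6) size=(68.7,66.1) ang=65.0 mean=(449.1,18.4) z=180.8
long: n=1116 rect c=(440.2,21.7) size=(105.4,55.1) ang=-1.2 mean=(449.6,24.0) z=59.0
```

```bash
python3 -m crank '[[[0,-20,0],1,255],[[0,-60,0],3,255],[[1,-105,0],5,255],[[2,-150,0],7,255],[[2,-195,0],9,255],[[3,-240,0],11,255],[[3,-285,0],11.4,255],[[4,-330,0],11.4,255],[[4,-360,0],11.4,255],[[4,-374,0],11.4,255]]' && python3 -m crank '[[[0,0,0],0,255],[[0,0,0],0,255],[[0,0,0],0,255],[[0,0,0],0,255],[[0,0,0],0,255]]'; python3 g.py 428.2 -354.3 2 77.8; python3 - <<'E'
from m import *
for n in('top','scene'):
    c=cam(n);A=world(c).reshape(-1,3)
    rect(A,(.428,-.354),.05,.171,.192,n+' short'); rect(A,(.428,-.354),.075,.0375,.05,n+' lugs')
c=load('scene');cv2.imwrite('pics/s8.png',cv2.resize(c['frame'][110:260,80:280],(800,600),interpolation=2))
E
```

```text
time: 15.5
eef_pos: [0.4274, -0.3565, 0.116]
tcp_rot: [0.108, 0.994, 0.001, -0.001]
contact_force: [-0.2, 0.8, -3.9]
opening: 0.552
finger_force: 62.7
time: 16.0
eef_pos: [0.4289, -0.3536, 0.1182]
tcp_rot: [0.106, 0.994, 0.0, 0.0]
contact_force: [-0.9, -0.7, -3.5]
opening: 0.549
finger_force: 62.7
t 16.0 p [ 428.9 -353.6  118.2] yaw 77.9 -> shift [  0.5  -0.9 116.2] turn 0.1 F [-0.9 -0.7 -3.5] j6 -2.23 open 0.549 ff 62.7
top short few 0
top lugs: n=19 rect c=(481.1,-344.1) size=(13.5,6.4) ang=-6.7 mean=(481.2,-343.9) z=39.7
scene short: n=645 rect c=(438.8,-356.7) size=(70.0,66.4) ang=53.9 mean=(444.6,-354.6) z=181.2
scene lugs: n=289 rect c=(429.0,-355.0) size=(116.0,50.0) ang=-12.2 mean=(433.1,-354.8) z=43.2
```

View pics/s8.png

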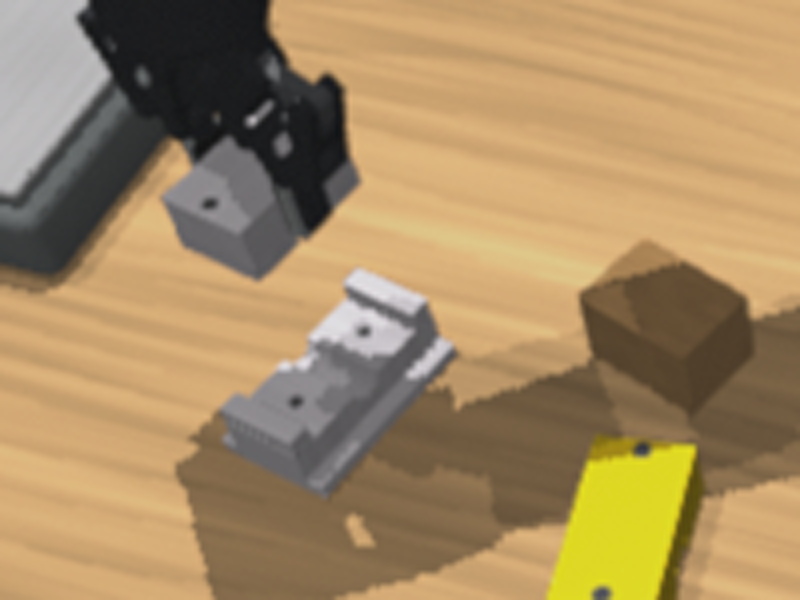

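Cap is level at crop (230,205), its long side parallel to the base (335,380). Lowering.

```bash
python3 -m crank '[[[0,-1,20],0,255],[[0,-1,45],0,255],[[0,-1,65],0,255],[[0,-1,80],0,255],[[0,-1,90],0,255],[[0,-1,98],0,255],[[0,-1,104],0,255],[[0,-1,109],0,255],[[0,-1,112],0,255],[[0,-1,112],0,255]]' && python3 -m crank '[[[0,0,0],0,255],[[0,0,0],0,255],[[0,0,1],0,255],[[0,0,1],0,255]]'; python3 g.py 428.2 -354.3 2 77.8;
```

```text
time: 17.1
eef_pos: [0.4284, -0.3556, 0.006]
tcp_rot: [0.106, 0.994, 0.0, -0.0]
contact_force: [-0.0, 0.1, -3.9]
opening: 0.551
finger_force: 62.8
time: 17.5
eef_pos: [0.4284, -0.3556, 0.0052]
tcp_rot: [0.106, 0.994, -0.0, 0.0]
contact_force: [0.1, 0.6, -3.0]
opening: 0.551
finger_force: 62.9
t 17.5 p [ 428.4 -355.6    5.2] yaw 77.8 -> shift [0.5 1.2 3.2] turn -0.0 F [ 0.1  0.6 -3. ] j6 -2.23 open 0.551 ff 62.9
```

```bash
python3 -m crank '[[[0,0,0.8],0,255],[[0,0,1.5],0,255],[[0,0,1.5],0,255]]' && python3 -m crank '[[[0,0,0.7],0,255],[[0,0,1.5],0,255],[[0,0,1.5],0,255]]'; python3 g.py 428.2 -354.3 2 77.8
```

```text
time: 17.8
eef_pos: [0.4283, -0.3555, 0.0035]
tcp_rot: [0.106, 0.994, 0.0, -0.0]
contact_force: [0.1, -0.7, -3.2]
opening: 0.55
finger_force: 62.8
time: 18.1
eef_pos: [0.4285, -0.3557, 0.0022]
tcp_rot: [0.106, 0.994, -0.0, 0.0]
contact_force: [-0.1, 0.5, -2.7]
opening: 0.553
finger_force: 62.9
t 18.1 p [ 428.5 -355.7    2.2] yaw 77.8 -> shift [0.6 1.3 0.2] turn -0.0 F [-0.1  0.5 -2.7] j6 -2.23 open 0.553 ff 62.9
```

```bash
python3 -m crank '[[[0,1,0.5],0,255],[[0,1,1],0,255],[[0,1,1],0,255]]' && python3 -m crank '[[[0,0,0.5],0,255],[[0,0,1],0,255],[[0,0,1],0,255]]'; python3 g.py 428.2 -354.3 2 77.8
```

```text
time: 18.4
eef_pos: [0.4289, -0.3553, 0.0021]
tcp_rot: [0.106, 0.994, -0.001, 0.0]
contact_force: [-3.3, 0.1, 3.7]
opening: 0.554
finger_force: 63.6
time: 18.7
eef_pos: [0.4288, -0.3553, 0.0021]
tcp_rot: [0.106, 0.994, -0.0, -0.0]
contact_force: [-5.5, 1.7, 10.8]
opening: 0.557
finger_force: 64.4
t 18.7 p [ 428.8 -355.3    2.1] yaw 77.8 -> shift [0.8 0.8 0.1] turn -0.0 F [-5.5  1.7 10.8] j6 -2.23 open 0.557 ff 64.4
```

Rests at the predicted height. Release, rise and check.

```bash
python3 -m crank '[[[0,0,0],0,110],[[0,0,0],0,90],[[0,0,0],0,60],[[0,0,0],0,40],[[0,0,0],0,30]]'; python3 -m crank '[[[0,0,-10],0,30],[[0,0,-40],0,30],[[0,0,-80],0,30],[[0,0,-110],0,30],[[0,0,-110],0,30],[[0,0,-110],0,30]]'; python3 g.py 439.8 22.3 110 89; python3 - <<'E'
from m import *
c=cam('scene');A=world(c).reshape(-1,3)
rect(A,(.428,-.354),.05,.058,.073,'short'); rect(A,(.428,-.354),.075,.0375,.05,'lugs')
E
```

```text
time: 19.2
eef_pos: [0.4286, -0.3544, -0.0001]
tcp_rot: [0.106, 0.994, 0.0, -0.0]
contact_force: [0.4, -0.2, 0.4]
opening: 0.884
finger_force: 0.0
time: 19.8
eef_pos: [0.4291, -0.3551, 0.1116]
tcp_rot: [0.106, 0.994, -0.001, 0.001]
contact_force: [-0.3, -0.1, -0.5]
opening: 0.881
finger_force: 0.0
t 19.8 p [ 429.1 -355.1  111.6] yaw 77.8 -> shift [ 69.4 371.2   0.9] turn -11.2 F [-0.3 -0.1 -0.5] j6 -2.23 open 0.881 ff 0.0
short: n=731 rect c=(428.4,-354.4) size=(78.2,50.8) ang=-12.5 mean=(431.6,-353.0) z=65.3
lugs: n=385 rect c=(429.1,-353.8) size=(115.2,50.0) ang=-13.2 mean=(446.2,-349.7) z=43.2
```

```bash
python3 -m crank '[[[5,40,0],-2,20],[[15,85,0],-4,20],[[24,130,0],-6,20],[[33,175,0],-8,20],[[41,220,0],-10,20],[[50,265,0],-11,20],[[58,310,0],-11,20],[[65,345,0],-11,20],[[69,371,0],-11,20],[[69,371,0],-11,20]]' 70 && python3 -m crank '[[[0,0,0],0,20],[[0,0,0],0,20],[[0,0,0],0,20],[[0,0,0],0,20],[[0,0,0],0,20]]'; python3 g.py 439.8 22.3 -12 89; python3 - <<'E'
from m import *
c=cam('scene');A=world(c).reshape(-1,3)
rect(A,(.44,.022),.065,.052,.064,'long')
E
```

```text
time: 20.85
eef_pos: [0.4379, 0.0253, 0.1083]
tcp_rot: [0.008, 1.0, 0.001, -0.002]
contact_force: [0.7, 0.1, -0.4]
opening: 0.919
finger_force: 0.0
time: 21.35
eef_pos: [0.4397, 0.0219, 0.1101]
tcp_rot: [0.011, 1.0, -0.0, 0.0]
contact_force: [-1.0, -0.5, 0.1]
opening: 0.919
finger_force: 0.0
t 21.4 p [439.7  21.9 110.1] yaw 88.7 -> shift [-1.000e-01  4.000e-01  1.221e+02] turn -0.3 F [-1.  -0.5  0.1] j6 -1.73 open 0.919 ff 0.0
long: n=1263 rect c=(441.2,22.0) size=(106.8,54.5) ang=-0.8 mean=(443.8,22.5) z=59.0
```

```bash
python3 -m crank '[[[0,0,35],0,20],[[0,0,70],0,20],[[0,0,95],0,20],[[0,0,110],0,40],[[0,0,117],0,50],[[0,0,122],0,60],[[0,0,122],0,70],[[0,0,122],0,70],[[0,0,122],0,70]]' 80 && python3 g.py 439.8 22.3 -12 89 && python3 - <<'E'
from h import *
c=cam('scene');P=world(c)*1000;A=P.reshape(-1,3)
for lo,hi in((-28,-8),(52,72)):
    m=(A[:,0]>433)&(A[:,0]<454)&(A[:,1]>lo)&(A[:,1]<hi)&(A[:,2]>24)&(A[:,2]<80);print(np.percentile(A[m],[0,5,50],axis=0).round(0).tolist(),m.sum())
E
```

```text
time: 22.3
eef_pos: [0.4406, 0.0224, -0.0109]
tcp_rot: [0.011, 1.0, -0.0, 0.001]
contact_force: [-0.7, 0.4, 0.7]
opening: 0.726
finger_force: 0.0
t 22.3 p [440.6  22.4 -10.9] yaw 88.8 -> shift [ 0.8 -0.2  1.1] turn -0.2 F [-0.7  0.4  0.7] j6 -1.73 open 0.726 ff 0.0
[[434.0, -28.0, 31.0], [437.0, -26.0, 38.0], [448.0, -15.0, 63.0]] 126
[[433.0, 52.0, 30.0], [435.0, 54.0, 34.0], [449.0, 62.0, 64.0]] 142
```

```bash
python3 -m crank '[[[0,0,0],0,110],[[0,0,0],0,255],[[0,0,0],0,255],[[0,0,0],0,255],[[0,0,0],0,255],[[0,0,0],0,255]]' 80; python3 g.py 439.8 22.3 -12 89; python3 -m crank '[[[0,0,-2],0,255],[[0,0,-5],0,255],[[0,0,-12],0,255],[[0,0,-25],0,255],[[0,0,-45],0,255],[[0,0,-70],0,255],[[0,0,-95],0,255],[[0,0,-95],0,255],[[0,0,-95],0,255]]' ; python3 g.py 658.1 168 84 98.1;  python3 - <<'E'
from m import *
c=cam('scene');A=world(c).reshape(-1,3)
rect(A,(.443,.022),.075,.012,.026,'plate')
c=cam('top');A=world(c).reshape(-1,3)
rect(A,(.443,.022),.075,.012,.026,'plate')
E
```

```text
time: 22.95
eef_pos: [0.4406, 0.0223, -0.0108]
tcp_rot: [0.01, 1.0, -0.0, 0.001]
contact_force: [-1.3, -0.6, 6.1]
opening: 0.623
finger_force: 85.7
t 22.9 p [440.6  22.3 -10.8] yaw 88.8 -> shift [ 0.8 -0.   1.2] turn -0.2 F [-1.3 -0.6  6.1] j6 -1.73 open 0.623 ff 85.7
time: 23.85
eef_pos: [0.4393, 0.0227, 0.0827]
tcp_rot: [0.011, 1.0, 0.0, 0.0]
contact_force: [-0.5, 0.6, -5.5]
opening: 0.623
finger_force: 85.3
t 23.9 p [439.3  22.7  82.7] yaw 88.8 -> shift [-215.7  149.9   -1.2] turn -9.3 F [-0.5  0.6 -5.5] j6 -1.73 open 0.623 ff 85.3
plate: n=1389 rect c=(443.0,18.7) size=(141.4,63.1) ang=-7.4 mean=(461.2,21.1) z=19.0
plate few 0
```

```bash
python3 -m crank '[[[-15,10,0],-1,255],[[-45,31,0],-3,255],[[-78,54,0],-5,255],[[-111,77,0],-7,255],[[-144,100,0],-9,255],[[-177,123,0],-9.3,255],[[-203,141,0],-9.3,255],[[-216,150,0],-9.3,255],[[-216,150,0],-9.3,255],[[-216,150,0],-9.3,255]]' && python3 -m crank '[[[0,0,0],0,255],[[0,0,0],0,255],[[0,0,0],0,255]]'; python3 g.py 658.1 168 5.2 98.1; python3 - <<'E'
from m import *
c=cam('scene');A=world(c).reshape(-1,3)
rect(A,(.66,.168),.07,.14,.158,'long'); rect(A,(.66,.168),.085,.041,.05,'lugs')
cv2.imwrite('pics/s9.png',cv2.resize(c['frame'][230:430,270:470],(600,600),interpolation=2))
E
```

```text
time: 24.95
eef_pos: [0.6569, 0.1677, 0.08]
tcp_rot: [-0.071, 0.997, -0.0, -0.003]
contact_force: [-0.1, 0.1, -6.5]
opening: 0.62
finger_force: 85.3
time: 25.25
eef_pos: [0.6583, 0.1675, 0.0831]
tcp_rot: [-0.07, 0.998, -0.0, -0.0]
contact_force: [0.0, -0.7, -6.0]
opening: 0.622
finger_force: 85.3
t 25.2 p [658.3 167.5  83.1] yaw 98.1 -> shift [ 0.1  0.5 77.9] turn -0.0 F [ 0.  -0.7 -6. ] j6 -1.61 open 0.622 ff 85.3
long: n=1447 rect c=(681.4,169.2) size=(82.7,59.4) ang=-82.2 mean=(684.6,171.5) z=152.4
lugs: n=322 rect c=(722.1,176.5) size=(54.0,15.2) ang=-82.8 mean=(722.7,176.6) z=46.5
```

View pics/s9.png

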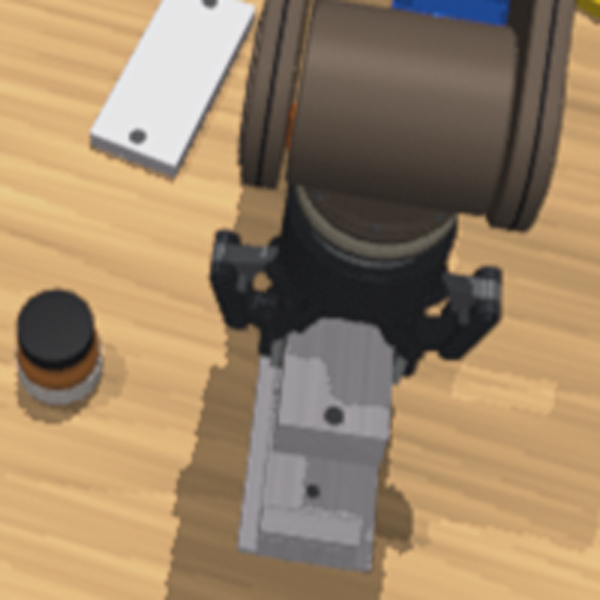

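Long cap (crop 335,380) is aligned over its base, and the jar (57,345) is well clear. Lowering.

```bash
python3 -m crank '[[[0,0,15],0,255],[[0,0,30],0,255],[[0,0,43],0,255],[[0,0,53],0,255],[[0,0,61],0,255],[[0,0,67],0,255],[[0,0,71],0,255],[[0,0,74],0,255],[[0,0,74],0,255],[[0,0,74],0,255]]' && python3 -m crank '[[[0,0,1],0,255],[[0,0,2],0,255],[[0,0,2],0,255]]'; python3 g.py 658.1 168 5.2 98.1; python3 -m crank '[[[0,0,0.7],0,255],[[0,0,1.4],0,255],[[0,0,1.4],0,255]]'; python3 g.py 658.1 168 5.2 98.1
```

```text
time: 26.3
eef_pos: [0.6592, 0.168, 0.0096]
tcp_rot: [-0.071, 0.998, 0.0, 0.0]
contact_force: [-0.5, -0.6, -5.1]
opening: 0.62
finger_force: 85.5
time: 26.6
eef_pos: [0.6588, 0.168, 0.0071]
tcp_rot: [-0.071, 0.998, -0.0, -0.0]
contact_force: [0.4, -0.2, -5.3]
opening: 0.621
finger_force: 85.5
t 26.6 p [658.8 168.    7.1] yaw 98.1 -> shift [0.6 0.1 1.9] turn -0.0 F [ 0.4 -0.2 -5.3] j6 -1.61 open 0.621 ff 85.5
time: 26.9
eef_pos: [0.6587, 0.168, 0.0056]
tcp_rot: [-0.071, 0.998, -0.0, -0.0]
contact_force: [-0.4, -0.3, -5.6]
opening: 0.623
finger_force: 85.5
t 26.9 p [658.7 168.    5.6] yaw 98.1 -> shift [0.5 0.1 0.4] turn -0.0 F [-0.4 -0.3 -5.6] j6 -1.61 open 0.623 ff 85.5
```

```bash
python3 -m crank '[[[0,0,0.5],0,255],[[0,0,1],0,255],[[0,0,1],0,255]]'; python3 -m crank '[[[0,0,0.4],0,255],[[0,0,0.8],0,255],[[0,0,0.8],0,255]]'
```

```text
time: 27.2
eef_pos: [0.659, 0.168, 0.0053]
tcp_rot: [-0.071, 0.998, -0.0, 0.0]
contact_force: [-0.6, 0.4, -2.8]
opening: 0.619
finger_force: 85.8
time: 27.5
eef_pos: [0.659, 0.1681, 0.0053]
tcp_rot: [-0.071, 0.998, -0.0, 0.0]
contact_force: [-5.6, -1.6, 3.6]
opening: 0.621
finger_force: 86.3
```

```bash
python3 -m crank '[[[0,0,0.5],0,255],[[0,0,0.5],0,255]]'; python3 -m crank '[[[0,0,0],0,90],[[0,0,0],0,70],[[0,0,0],0,50],[[0,0,0],0,30],[[0,0,0],0,20]]'; python3 -m crank '[[[0,0,-10],0,20],[[0,0,-40],0,20],[[0,0,-80],0,20],[[0,0,-100],0,20],[[0,0,-100],0,20],[[0,0,-100],0,20]]'; python3 g.py 442.6 19.9 100 82.5; python3 - <<'E'
from m import *
c=cam('scene');A=world(c).reshape(-1,3)
rect(A,(.66,.168),.07,.068,.083,'long'); rect(A,(.66,.168),.085,.041,.05,'lugs')
E
```

```text
time: 27.7
eef_pos: [0.659, 0.168, 0.0052]
tcp_rot: [-0.071, 0.998, -0.0, -0.0]
contact_force: [-6.8, -0.4, 6.4]
opening: 0.619
finger_force: 86.7
time: 28.2
eef_pos: [0.659, 0.168, 0.0034]
tcp_rot: [-0.07, 0.998, 0.0, 0.0]
contact_force: [0.1, -1.0, -0.4]
opening: 0.92
finger_force: 0.0
time: 28.8
eef_pos: [0.659, 0.168, 0.1041]
tcp_rot: [-0.071, 0.998, 0.0, 0.001]
contact_force: [0.1, -0.6, -0.3]
opening: 0.919
finger_force: 0.0
t 28.8 p [659.  168.  104.1] yaw 98.1 -> shift [ 235.1 -116.2    3.8] turn 15.6 F [ 0.1 -0.6 -0.3] j6 -1.61 open 0.919 ff 0.0
long: n=2045 rect c=(659.1,168.0) size=(105.3,54.1) ang=8.2 mean=(662.4,168.5) z=74.7
lugs: n=429 rect c=(660.1,168.1) size=(140.7,54.4) ang=8.0 mean=(709.3,174.9) z=46.5
```

```bash
python3 -m crank '[[[35,-17,0],2,10],[[75,-37,0],5,10],[[118,-58,0],8,10],[[160,-79,0],11,10],[[200,-99,0],14,10],[[225,-111,0],15.5,10],[[235,-116,0],15.5,10],[[235,-116,0],15.5,10],[[235,-116,0],15.5,10],[[235,-116,0],15.5,10]]' 80 && python3 -m crank '[[[0,0,0],0,10],[[0,0,0],0,10],[[0,0,0],0,10]]'; python3 g.py 442.8 19.9 -34 82.5; python3 - <<'E'
from m import *
c=cam('scene');A=world(c).reshape(-1,3);B=c['frame'].reshape(-1,3).astype(int)
rect(A,(.443,.02),.075,.013,.025,'plate'); rect(A[B.max(1)<75],(.663,-.197),.1,.001,.009,'mat'); 
E
```

```text
time: 29.85
eef_pos: [0.4434, 0.0205, 0.1035]
tcp_rot: [0.064, 0.998, 0.0, 0.0]
contact_force: [-0.9, 0.8, -0.1]
opening: 0.959
finger_force: 0.0
time: 30.15
eef_pos: [0.4427, 0.0203, 0.1034]
tcp_rot: [0.064, 0.998, 0.0, -0.0]
contact_force: [1.5, -0.1, 1.0]
opening: 0.962
finger_force: 0.0
t 30.1 p [442.7  20.3 103.4] yaw 82.6 -> shift [-1.000e-01 -4.000e-01  1.374e+02] turn 0.1 F [ 1.5 -0.1  1. ] j6 -1.63 open 0.962 ff 0.0
plate: n=1823 rect c=(442.4,18.8) size=(142.6,62.8) ang=-7.3 mean=(446.9,19.0) z=19.1
mat: n=3438 rect c=(663.4,-197.3) size=(161.7,84.0) ang=-14.5 mean=(667.3,-198.0) z=5.4
```

```bash
python3 -m crank '[[[0,-0.7,30],0,10],[[0,-0.7,65],0,10],[[0,-0.7,95],0,10],[[0,-0.7,112],0,10],[[0,-0.7,122],0,10],[[0,-0.7,128],0,10],[[0,-0.7,132],0,20],[[0,-0.7,135],0,30],[[0,-0.7,135],0,35],[[0,-0.7,135],0,35]]' && python3 -m crank '[[[0,0,1.5],0,40],[[0,0,1.5],0,40]]'; python3 g.py 442.8 19.6 -34 82.5 && python3 - <<'E'
from h import *
c=cam('scene');P=world(c)*1000;A=P.reshape(-1,3)
for lo,hi in((-40,-14),(52,78)):
    m=(A[:,0]>436)&(A[:,0]<457)&(A[:,1]>lo)&(A[:,1]<hi)&(A[:,2]>6)&(A[:,2]<60);print(np.percentile(A[m],[0,5,50],axis=0).round(0).tolist(),m.sum())
E
```

```text
time: 31.2
eef_pos: [0.4429, 0.0193, -0.031]
tcp_rot: [0.065, 0.998, -0.0, 0.001]
contact_force: [1.3, -0.2, -0.6]
opening: 0.859
finger_force: 0.0
time: 31.4
eef_pos: [0.4425, 0.0194, -0.0329]
tcp_rot: [0.065, 0.998, -0.0, 0.0]
contact_force: [0.3, -0.5, -0.0]
opening: 0.843
finger_force: 0.0
t 31.4 p [442.5  19.4 -32.9] yaw 82.6 -> shift [-0.3  0.3  1.1] turn 0.1 F [ 0.3 -0.5 -0. ] j6 -1.63 open 0.843 ff 0.0
[[437.0, -39.0, 7.0], [439.0, -36.0, 13.0], [446.0, -22.0, 38.0]] 121
[[436.0, 52.0, 15.0], [439.0, 56.0, 19.0], [453.0, 65.0, 52.0]] 87
```

```bash
python3 -m crank '[[[0,0,0],0,60],[[0,0,0],0,255],[[0,0,0],0,255],[[0,0,0],0,255],[[0,0,0],0,255],[[0,0,0],0,255]]' 80; python3 g.py 442.8 19.9 -34 82.5; python3 -m crank '[[[0,0,-2],0,255],[[0,0,-5],0,255],[[0,0,-12],0,255],[[0,0,-25],0,255],[[0,0,-45],0,255],[[0,0,-70],0,255],[[0,0,-100],0,255],[[0,0,-120],0,255],[[0,0,-120],0,255]]' ; python3 g.py 662.6 -197.3 85 75.8;  python3 - <<'E'
from m import *
c=cam('scene');A=world(c).reshape(-1,3)
rect(A,(.443,.022),.075,.13,.147,'plate')
cv2.imwrite('pics/s10.png',cv2.resize(c['frame'][150:330,220:420],(667,600),interpolation=2))
E
```

```text
time: 32.05
eef_pos: [0.4426, 0.0192, -0.0323]
tcp_rot: [0.064, 0.998, -0.0, -0.0]
contact_force: [-3.1, 0.2, 6.1]
opening: 0.702
finger_force: 88.0
t 32.0 p [442.6  19.2 -32.3] yaw 82.6 -> shift [-0.1  0.7  1.7] turn 0.1 F [-3.1  0.2  6.1] j6 -1.63 open 0.702 ff 88.0
time: 32.95
eef_pos: [0.4448, 0.019, 0.0902]
tcp_rot: [0.065, 0.998, -0.0, 0.004]
contact_force: [0.5, 0.0, -4.1]
opening: 0.703
finger_force: 87.7
t 33.0 p [444.8  19.   90.2] yaw 82.6 -> shift [-243.8 -186.4    7.1] turn 6.8 F [ 0.5  0.  -4.1] j6 -1.63 open 0.703 ff 87.7
plate: n=1642 rect c=(454.0,20.0) size=(128.2,86.8) ang=6.1 mean=(469.5,16.6) z=141.6
```

View pics/s10.png

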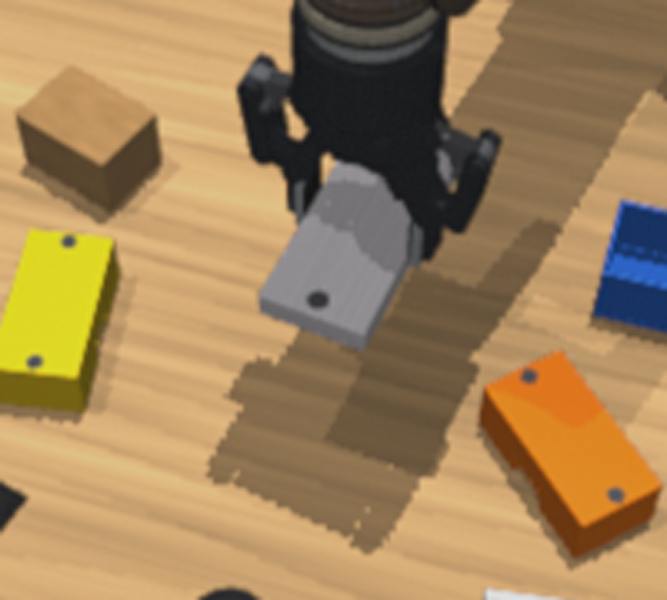

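Plate is held level at crop (340,260), and the orange block and yellow pieces are undisturbed. To the mat.

```bash
python3 -m crank '[[[-15,-11,0],1,255],[[-48,-37,0],2,255],[[-84,-64,0],3,255],[[-120,-92,0],4,255],[[-156,-119,0],5,255],[[-192,-147,0],6,255],[[-222,-170,0],6.8,255],[[-238,-182,0],6.8,255],[[-244,-186,0],6.8,255],[[-244,-186,0],6.8,255]]' && python3 -m crank '[[[0,0,0],0,255],[[0,0,0],0,255],[[0,0,0],0,255],[[0,0,0],0,255]]'; python3 g.py 662.6 -197.3 -28.5 75.8
```

```text
time: 34.0
eef_pos: [0.6591, -0.1964, 0.084]
tcp_rot: [0.124, 0.992, 0.001, -0.002]
contact_force: [-0.5, 0.4, -5.5]
opening: 0.699
finger_force: 87.6
time: 34.4
eef_pos: [0.6601, -0.1959, 0.0872]
tcp_rot: [0.123, 0.992, -0.0, 0.0]
contact_force: [0.8, 0.5, -5.3]
opening: 0.702
finger_force: 87.6
t 34.4 p [ 660.1 -195.9   87.2] yaw 75.8 -> shift [ -2.8  -0.8 115.7] turn 0.0 F [ 0.8  0.5 -5.3] j6 -1.76 open 0.702 ff 87.6
```

```bash
python3 -m crank '[[[-2.5,-1,20],0,255],[[-2.5,-1,45],0,255],[[-2.5,-1,70],0,255],[[-2.5,-1,86],0,255],[[-2.5,-1,96],0,255],[[-2.5,-1,103],0,255],[[-2.5,-1,108],0,255],[[-2.5,-1,111],0,255],[[-2.5,-1,111],0,255],[[-2.5,-1,111],0,255]]' && python3 -m crank '[[[0,0,1],0,255],[[0,0,2],0,255],[[0,0,2],0,255]]'; python3 g.py 662.6 -197.3 -28.5 75.8
```

```text
time: 35.4
eef_pos: [0.6631, -0.1984, -0.0232]
tcp_rot: [0.124, 0.992, -0.0, 0.001]
contact_force: [-0.6, -1.0, -4.5]
opening: 0.705
finger_force: 87.6
time: 35.7
eef_pos: [0.6625, -0.1981, -0.026]
tcp_rot: [0.124, 0.992, 0.0, -0.0]
contact_force: [0.2, 0.6, -5.3]
opening: 0.699
finger_force: 87.6
t 35.7 p [ 662.5 -198.1  -26. ] yaw 75.8 -> shift [0.1 0.8 2.5] turn -0.0 F [ 0.2  0.6 -5.3] j6 -1.76 open 0.699 ff 87.6
```

```bash
python3 -m crank '[[[0,0.5,0.7],0,255],[[0,0.5,1.4],0,255],[[0,0.5,1.4],0,255]]'; python3 -m crank '[[[0,0,0.5],0,255],[[0,0,1],0,255],[[0,0,1],0,255]]';python3 g.py 662.6 -197.3 -28.5 75.8
```

```text
time: 36.0
eef_pos: [0.6625, -0.1975, -0.0277]
tcp_rot: [0.124, 0.992, 0.0, -0.0]
contact_force: [-0.0, -0.4, -4.2]
opening: 0.701
finger_force: 87.6
time: 36.3
eef_pos: [0.6627, -0.1977, -0.0282]
tcp_rot: [0.124, 0.992, -0.0, -0.0]
contact_force: [-0.5, -0.2, -4.2]
opening: 0.706
finger_force: 87.8
t 36.3 p [ 662.7 -197.7  -28.2] yaw 75.8 -> shift [0.2 0.3 0.3] turn -0.0 F [-0.5 -0.2 -4.2] j6 -1.76 open 0.706 ff 87.8
```

```bash
python3 -m crank '[[[0,0,0.5],0,255],[[0,0,1],0,255],[[0,0,1],0,255]]'; python3 -m crank '[[[0,0,0.4],0,255],[[0,0,0.8],0,255],[[0,0,0.8],0,255]]';python3 g.py 662.6 -197.3 -28.5 75.8
```

```text
time: 36.6
eef_pos: [0.6627, -0.1977, -0.0282]
tcp_rot: [0.124, 0.992, -0.0, -0.0]
contact_force: [-6.0, 1.8, 4.3]
opening: 0.704
finger_force: 88.7
time: 36.9
eef_pos: [0.6627, -0.1977, -0.0282]
tcp_rot: [0.124, 0.992, 0.0, -0.0]
contact_force: [-7.3, 3.1, 7.4]
opening: 0.704
finger_force: 89.2
t 36.9 p [ 662.7 -197.7  -28.2] yaw 75.8 -> shift [0.2 0.4 0.3] turn -0.0 F [-7.3  3.1  7.4] j6 -1.76 open 0.704 ff 89.2
```

```bash
python3 -m crank '[[[0,0,0],0,60],[[0,0,0],0,40],[[0,0,-1],0,20],[[0,0,-1],0,10],[[0,0,-1],0,5]]'; python3 -m crank '[[[0,0,-10],0,5],[[0,0,-40],0,5],[[0,0,-80],0,5],[[0,0,-120],0,5],[[0,0,-150],0,5],[[40,0,-160],0,5],[[80,0,-160],0,5],[[120,0,-160],0,5],[[150,0,-160],0,5],[[150,0,-160],0,5]]'; python3 - <<'E'
from m import *
for n in('scene','top'):
    c=cam(n);A=world(c).reshape(-1,3);B=c['frame'].reshape(-1,3).astype(int);dark=B.max(1)<75
    rect(A[~dark],(.6626,-.1973),.08,.015,.029,n+' plate'); rect(A[dark],(.663,-.197),.1,.001,.009,'mat')
    rect(A,(.428,-.354),.05,.058,.073,'short');rect(A,(.66,.168),.07,.068,.083,'long');rect(A,(.436,.377),.03,.03,.045,'ring')
    rect(A,(.65,.012),.035,.06,.075,'jar');rect(A,(.35,-.19),.06,.045,.056,'carton')
cv2.imwrite('pics/end.png',load('scene')['frame'])
E
```

```text
time: 37.4
eef_pos: [0.6629, -0.1978, -0.0292]
tcp_rot: [0.124, 0.992, -0.0, 0.0]
contact_force: [0.1, 0.7, 0.1]
opening: 0.981
finger_force: 0.0
time: 38.4
eef_pos: [0.5139, -0.1593, 0.1305]
tcp_rot: [0.124, 0.992, 0.0, -0.001]
contact_force: [1.0, -0.2, -1.0]
opening: 0.979
finger_force: 0.0
scene plate: n=2442 rect c=(663.7,-197.3) size=(139.9,63.5) ang=-13.9 mean=(667.7,-196.5) z=23.1
mat: n=817 rect c=(662.9,-196.8) size=(163.2,83.0) ang=-14.2 mean=(681.5,-181.6) z=5.2
short: n=731 rect c=(428.8,-354.7) size=(79.0,53.0) ang=-10.7 mean=(431.5,-353.1) z=65.2
long: n=2058 rect c=(659.1,168.0) size=(106.0,54.0) ang=8.3 mean=(662.1,168.4) z=74.8
ring: n=285 rect c=(436.5,378.2) size=(43.3,42.4) ang=-66.6 mean=(440.2,377.0) z=36.1
jar: n=528 rect c=(661.4,12.2) size=(44.1,43.4) ang=74.3 mean=(661.9,12.5) z=66.0
carton: n=370 rect c=(343.4,-192.4) size=(77.2,56.3) ang=78.7 mean=(337.2,-187.1) z=51.4
top plate: n=37 rect c=(723.9,-226.0) size=(33.3,8.1) ang=67.4 mean=(722.1,-228.6) z=20.1
mat: n=55 rect c=(703.2,-170.2) size=(169.6,70.6) ang=-57.3 mean=(730.5,-202.0) z=3.2
short: n=773 rect c=(427.6,-353.5) size=(76.7,49.2) ang=-11.8 mean=(427.4,-352.8) z=61.9
long: n=1075 rect c=(657.6,169.2) size=(106.9,54.5) ang=8.1 mean=(656.5,168.7) z=72.6
ring: n=213 rect c=(434.5,379.1) size=(43.2,42.4) ang=-62.6 mean=(433.6,377.7) z=34.6
jar: n=286 rect c=(659.6,12.7) size=(43.9,42.4) ang=2.3 mean=(659.0,13.4) z=63.3
carton: n=554 rect c=(340.2,-206.8) size=(55.2,49.6) ang=-20.2 mean=(340.1,-206.5) z=48.1
```

View pics/end.png

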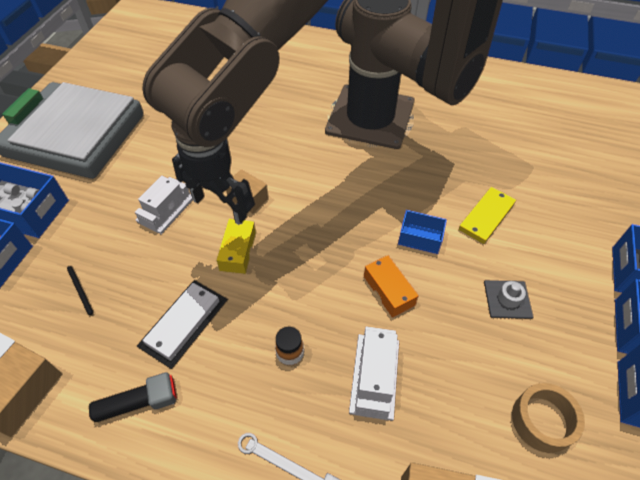

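The final picture shows the ring on its post (513,292), the short cap (165,198) and long cap (376,365) seated, and the plate centred on the mat (183,322). The jar (289,345) and the carton are undisturbed. Handing in.

```bash
python3 -m crank '[[[0,0,0],0,5],[[0,0,0],0,5],[[0,0,0],0,5],[[0,0,0],0,5]]' && python3 -c "
from plant import ctrl
print(ctrl.sign_off())"
```

```text
time: 38.9
eef_pos: [0.5176, -0.161, 0.1306]
tcp_rot: [0.124, 0.992, 0.0, -0.0]
contact_force: [0.2, -0.7, 0.7]
opening: 0.981
finger_force: 0.0
the job is handed in; nothing more can be done
None
```

The job is handed in at 38.9 s: ring on its post, short and long caps seated on their own bases, plate centred on the mat, and the jar and carton left undisturbed.

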